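Slide the drip board out over the lab sink and hold it

TASK

Push the white drip board, with the rack of rinsed tubes standing on it, away from you until its long back edge is felt to sit firmly and squarely against the upstand; then slide it along the upstand, out over the sink, until the blue line across it lies right above the worktop's sink-side edge, so that the whole slatted part drips into the sink. That far out the rack would tip it in, so keep hold of the board and finish while still holding it there, level and still, with the rack standing where it was on the slats. Leave the bottles and the beaker alone.

Things in the scene. Friction and masses are not known exactly. Their poses are not given: they have to be found in the camera images.
- bench: Beige laminate worktop, 30 mm thick, top face at z = 0; place and yaw vary. Origin: on the top face, at the corner where its straight sink-side edge meets the robot-side face of the upstand. x points away from the robot, along the sink-side edge; y runs along the upstand's face towards the sink. Worktop: y -800 to 0, x -400 to 0 mm; sink opening: y 0 to 463 mm.
- upstand: Fixed beige strip along the far side of the bench, 45 mm high, 18 mm thick, 1600 mm long; its straight front face is the plane x = 0 of the bench frame and runs on behind the sink. Same origin and axes as the bench.
- sink: Fixed white fireclay sink under the worktop's edge, same origin and axes as the bench; inside 456 by 356 mm; its rim is 30 mm below the worktop's top face. A swan-neck tap stands 535 mm along +y of the origin, its spout end at y = 395 mm.
- board: White plastic drip board, 180 (x) by 420 (y) by 8 mm, about 0.5 kg, loose on the worktop. Origin: centre of its underside. +y: lengthwise to the slatted end that goes over the sink (slats y +14 to +210 mm, plain to the tail at -210). +x: to the long back edge (x = +90 mm). Slides on the bench with a friction of about 0.35; with the line at the edge the handle needs 2 to 5 N downwards.
- board_handle (a point): Middle of the board's steel D-handle bar, the place to grip: bar 110 mm long along board x, 10 mm wide along board y, 14 mm high, on two posts 100 mm apart; its centre 34 mm above the board's top face, 42 mm above its underside, at board (0, -90 mm). Axes as the board's.
- board_line (a point): Middle of the 6 mm wide blue line across the board, on its top face, at board (0, +10 mm), which is 100 mm ahead of the handle. Axes as the board's. On its mark when its y in the bench frame is 0.
- board_back_lead (a point): Point on the long back edge of the board near its leading end, at board (+90, +205 mm), half-way up. Its x in the bench frame is 0 when it touches the upstand.
- board_back_tail (a point): Point on the long back edge of the board near its tail, at board (+90, -205 mm), half-way up. Its x in the bench frame is 0 when it touches the upstand.
- rack: Dark blue tube rack, 140 mm (x) by 90 mm (y), 66 mm high, with inverted glass tubes standing to 106 mm; loose on the slatted part, about 120 mm ahead of the board's middle. Weight unknown, 0.32 to 0.48 kg. Origin: centre of its underside.
- strip_bottle: Bystander: grey test-strip bottle with a black cap, 54 mm across, 120 mm high. Origin: centre of its underside.
- reagent: Bystander: white reagent bottle with a blue cap, 66 mm across, 160 mm high. Origin: centre of its underside.
- beaker: Bystander: clear plastic beaker, 66 mm across, 85 mm high. Origin: centre of its underside.

How it is judged (in metres and radians):
On the way, in this order (a step that is already met when the one before it is completed fails the run):
1. the board's long back edge pressed squarely against the upstand (both ends within 5 mm, pushed with at least 1 N) (x of each of board_back_lead, board_back_tail in the frame of bench above -0.005 m and contact force between board and upstand above 1 N), for 0.2 s.
2. the blue line brought to the worktop's sink-side edge (within 8 mm) (y of board_line in the frame of bench between -0.008 and 0.008 m), for 0.2 s.
At the end, for the whole second after the job is handed in: Fingers still hold the board (1 N or more); blue line within 8 mm of the sink-side edge; back edge within 7 mm of the upstand at both ends; board still, level within 0.05 rad, on the worktop (handle height within 10 mm), clear of the sink; rack upright on the slats, untouched (all of step 2 and x of each of board_back_lead, board_back_tail in the frame of bench above -0.007 m and angle between board's own z axis and vertical below 0.05 rad and linear speed of board below 0.01 m/s and height (world z) of board_handle between 0.036 and 0.055 m and contact force between each of the fingers, rack and board above 1 N and contact force between board and sink below 0.3 N and contact force between the fingers and rack below 0.1 N and angle between rack's own z axis and vertical below 0.08 rad and y of rack in the frame of board between 0.09 and 0.15 m); the arm keeps its last pose, push and grip.
It fails at once if the board tips or is lifted askew (more than 0.12 rad) (angle between board's own z axis and vertical above 0.12 rad).
It fails at once if the rack is knocked about on the board (shifted more than about 20 mm) or tipped (angle between rack's own z axis and vertical above 0.25 rad or y of rack in the frame of board below 0.09 m or y of rack in the frame of board above 0.15 m or x of rack in the frame of board below -0.03 m or x of rack in the frame of board above 0.03 m).
It fails at once if a bottle or the beaker is moved more than 20 mm (distance of any of strip_bottle, reagent, beaker from where it was at the start of the episode above 0.02 m).
It also fails if it takes over 45 s, if anything falls off the work surface, if the arm or the gripper's body presses on something with over 40 N, if the wrist force passes 120 N, or if a joint passes its speed limit or range.

ROBOT

A 6-joint arm with a two-finger parallel gripper is mounted at the origin on the work surface. World frame = base frame: x ahead of the robot, y to its left, z up, the work surface at z = 0. Lengths are in mm, angles in rad, forces in N, time in s.
With the tool pointing down it reaches from about 275 to 1000 mm from the base axis. Payload 8.4 kg.
Tool frame: the origin (TCP) lies at the very end of the fingers, on their centre line; the grasp point (between the pads) lies 19 mm behind it; z points along the fingers, y is the line along which they close (so a half turn about z gives the same grasp; the last joint's range is limited). The gripper opens to 85 mm and grips with 20 to 120 N. Pads are 22 mm wide; open, the fingers measure 114 mm over their backs; the gripper's body (76 mm by 85 mm) begins 54 mm behind the grasp point. The pads swing forward as they close: fully open they stand 13 mm farther back than shut.
Start: joints at [-1.207, 0.353, 1.633, -0, 1.155, -0.002], TCP at [223.559, -583.652, 231.281] pointing down, gripper open.
Joint ranges: [-2.63, 2.63], [-0.92, 2.1], [0.06, 2.66], [-1.3, 4.44], [0, 2.69], [-3.02, 3.02]. Speed limits (rad/s): [2.22, 2.22, 2.79, 3.14, 3.14, 3.14].

INTERFACE

Orientations are given as [roll, pitch, yaw] about the fixed x, y, z axes, in that order (R = Rz(yaw) Ry(pitch) Rx(roll)).
In Python, from rig import r, vision gives the robot as it stands. The module is installed in compiled form; this text tells all that it offers.
- The arm moves only by the tool play_rows, never from a script. Its argument "steps" is a list of rows, each an object with "delta_pos": the shift along the tool's x, y, z in cm, a list of three; "yaw": the turn about the tool's z in rad; "jaw": the opening in per cent of the stroke, from 0 (shut) to 100 (fully open). A call has exactly 8 rows; each row is the pose to reach, as a shift and turn from the pose commanded when the call began, along the tool's axes at that moment; what a row does not reach only later rows make up. A row lasts 1/10 s, in which the tool goes at most 50 mm and 8.59 degrees, less where a joint would pass 70% of its speed; a pose out of reach is approached as far as the arm can. A call with a gripper value outside its range is refused whole. The fingers move at their own pace and stop on an object; "grip_force" is the grip in N (left out, the last holds). Time passes only in rows, so rows that repeat a pose let the fingers close, or fill a call up. It gives the time, the measured TCP pose, the force, the opening and the grip force at its end, in the units of the state.
- r.sense(): the state, without advancing time (a new reading comes with each control period).
- vision.grab_frame(name): name is "side" or "top"; returns (picture, depth): 480x640x3 uint8, red, green, blue; 480x640 float32, mm along the optical axis (not along the pixel's ray), 0 where there is no reading.
- vision.calibration(name): a dict with "mtx" (3x3 intrinsics, pixels), "extrinsics" (4x4, takes a point from camera to world coordinates). Camera axes: x right, y down, z forward; pixel columns grow to the right and rows downward; lengths in mm; the calibration is good to about 2 mm. A picture is of the moment at which its call begins. calibration takes no time and is no camera call.
- r.sign_off(): hands the job in; it is judged then, once.
Trained networks look in the newest picture that a camera, given by its name, has taken for a name from the list of things; names that differ only in an ending like _2 or _b are one class to them, and where a whole thing is asked for, a point or a joint stands for the part that bears it (a point fixed in the world has none). Each returns a list of dicts, best first, with "conf" (0 to 1); they miss things now and then, are a little off and sometimes report something else, mostly with a low value. They report only what shows in the picture. A call takes as long as a camera call.
- vision.cut_out(camera, thing): "region" (480x640 bool, what is visible of it) and "uv" ([column, row] in pixels, amid what is visible of it).
- vision.landmark_of(camera, thing): "uv" ([column, row] in pixels: a listed point, or the origin of a listed thing).
The state is a dict: "clock": time; "qpos": joint angles; "qvel": joint speeds; "joint_efforts": joint torques, N m; "eef_pos": TCP position; "tcp_rot": TCP orientation; "contact_force": force on the tool from outside, world axes, zero at the start; "wrist_torque": the same for the moment, N m; "opening": opening from 0.0 (shut) to 1.0 (fully open); "grasp_force": force on a finger pad.
Only numpy, scipy, OpenCV 4.12 (cv2) and the standard library are available. Lean on these libraries where they do the work, as an engineer would, in place of code of your own. Each camera call takes 0.05 s, during which the arm holds its last target. There are 200 camera calls.

## Working session

There is one attempt and no reset: what is moved stays moved. The work goes in short steps, Python scripts to look and compute and a tool call to move; the robot and the scene stay as the last step left them, time stands still between calls to the robot, and variables do not carry over. Pictures are saved under pics/ and viewed, at most 10 in all, crops included, and the job is handed in when it is done.

Besides the shell and the picture viewer there is one more tool, called after "Emit:" as name(argument=value, ...), one argument or row to a line, values as JSON. play_rows: Moves the arm, as the interface text tells. Its arguments: {"type":"object","properties":{"steps":{"type":"array"},"grip_force":{"type":"number"}},"required":["steps"]}

```bash
mkdir -p pics; cat > h.py <<'E'
import numpy as np, cv2
from rig import r, vision
def px2w(cam,uv,z=None,depth=None):
    c=vision.calibration(cam);K=np.array(c["mtx"]);T=np.array(c["extrinsics"])
    d=np.linalg.inv(K)@np.array([uv[0],uv[1],1.0])
    if z is None:
        u,v=int(round(uv[0])),int(round(uv[1])); p=depth[max(v-1,0):v+2,max(u-1,0):u+2]; s=np.median(p[p>0])
        return (T@np.append(d*s,1))[:3]
    w=T[:3,:3]@d; o=T[:3,3]; return o+w*(z-o[2])/w[2]
E
python3 - <<'E'
from h import *
s=r.sense(); print({k:np.round(v,3).tolist() for k,v in s.items()})
for cam in("top","side"):
    im,d=vision.grab_frame(cam); cv2.imwrite(f"pics/{cam}0.png",im[:,:,::-1])
    c=vision.calibration(cam);print(cam,np.round(c["extrinsics"],3).tolist(),np.round(c["mtx"],1).tolist())
    for n,z in(("bench",0),("board",0),("board_handle",42),("board_line",8),("board_back_lead",4),("board_back_tail",4),("rack",8),("strip_bottle",0),("reagent",0),("beaker",0)):
        for q in vision.landmark_of(cam,n)[:2]: print(cam,n,round(q["conf"],2),np.round(q["uv"],1),np.round(px2w(cam,q["uv"],z),1))
E
```

```text
{'clock': 0.0, 'qpos': [-1.207, 0.354, 1.634, -0.0, 1.155, -0.002], 'qvel': [0.001, 0.0, 0.001, 0.001, 0.001, 0.001], 'joint_efforts': [0.0, -60.525, -34.207, -0.0, 0.009, 0.0], 'eef_pos': [223.387, -583.224, 230.573], 'tcp_rot': [-3.14, 0.0, 0.366], 'contact_force': [-0.685, 0.088, 0.298], 'wrist_torque': [0.002, -0.025, 0.015], 'grasp_force': 0.0, 'opening': 0.999}
top [[0.004, -0.996, 0.091, 462.96], [-1.0, -0.004, 0.008, -128.34], [-0.008, -0.091, -0.996, 1075.864], [0.0, 0.0, 0.0, 1.0]] [[521.9, 0.0, 317.4], [0.0, 521.9, 237.0], [0.0, 0.0, 1.0]]
top bench 0.69 [251.9 182.9] [674.3  17.8   0. ]
top board 0.7 [338.8 248.4] [ 537.7 -164.     0. ]
top board_handle 0.95 [386.1 248.1] [ 535.7 -256.4   42. ]
top board_line 0.8 [334.1 245.7] [ 542.6 -154.1    8. ]
top board_back_lead 0.73 [248.6 190.5] [657.5  23.9   4. ]
top board_back_tail 0.96 [440.7 209.6] [ 618.6 -374.5    4. ]
top rack 0.97 [282.3 235.1] [564.1 -47.6   8. ]
top rack 0.2 [249.6 180.6] [677.6  21.6   8. ]
top strip_bottle 0.85 [499.3 308.6] [ 415.9 -491.2    0. ]
top reagent 0.85 [492.3 219.3] [ 599.3 -481.8    0. ]
[... 332 characters left out ...]
  26.    0. ]
side board 0.78 [336.7 261.1] [ 537.9 -157.3    0. ]
side board 0.43 [440.  193.5] [ 423.1 -484.9    0. ]
side board_handle 0.57 [360.7 182.2] [ 573.7 -400.1   42. ]
side board_line 0.94 [334.2 260. ] [ 538.7 -147.3    8. ]
side board_back_lead 0.96 [227.4 306.2] [652.4  30.3   4. ]
side board_back_lead 0.53 [398.8 186.5] [ 513.7 -483.4    4. ]
side board_back_tail 0.89 [340.4 198.7] [ 614.1 -386.8    4. ]
side rack 0.6 [298.8 291.6] [559.1 -38.2   8. ]
side strip_bottle 0.84 [443.6 193.7] [ 415.7 -486.4    0. ]
side strip_bottle 0.69 [398.5 187.1] [ 515.6 -488.5    0. ]
side reagent 0.82 [358.6 182.8] [ 605.7 -482.7    0. ]
side beaker 0.93 [398.2 185.5] [ 518.4 -496.3    0. ]
```

View pics/top0.png

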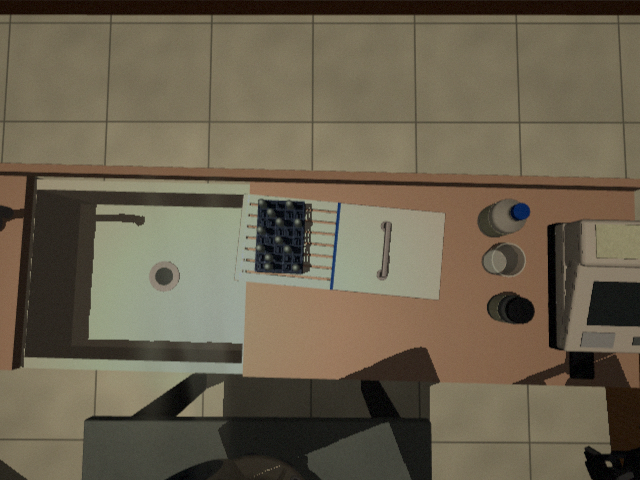

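View pics/side0.png

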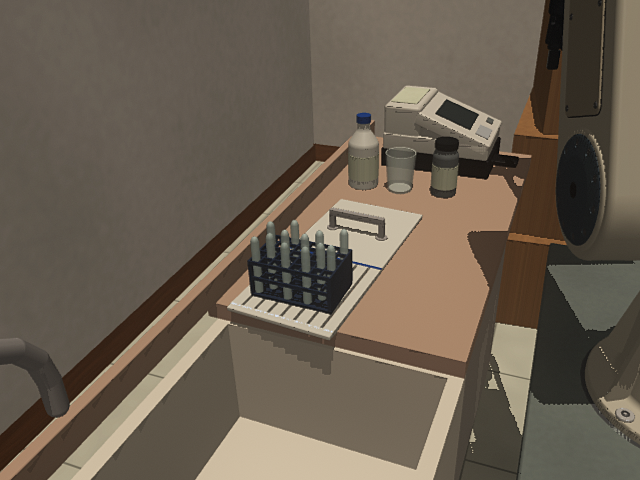

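Both views agree: the board is turned slightly, its back edge a few cm short of the upstand. The blue line runs from (338,203) to (332,289) in top, the handle bar from (388,225) to (383,277), and the sink edge is near column 246. Next I'll refine the bench edges from depth and colour.

```bash
cat >> h.py <<'E'
def cloud(cam,d):
    c=vision.calibration(cam);K=np.array(c["mtx"]);T=np.array(c["extrinsics"])
    v,u=np.mgrid[:480,:640]; P=np.stack([(u-K[0,2])/K[0,0]*d,(v-K[1,2])/K[1,1]*d,d],-1)
    W=P@T[:3,:3].T+T[:3,3]; W[d<=0]=np.nan; return W
def fit(a,b,thr=3):  # b = m*a + c
    k=np.ones(len(a),bool)
    for _ in range(6):
        p=np.polyfit(a[k],b[k],1); e=abs(np.polyval(p,a)-b); k=e<max(thr,1.5*np.median(e))
    return p,k.sum(),e[k].std()
def line_pts(im,cam):
    hsv=cv2.cvtColor(im,cv2.COLOR_RGB2HSV); m=(hsv[...,0]>105)&(hsv[...,0]<128)&(hsv[...,1]>150)&(hsv[...,2]>60)
    return m
E
python3 - <<'E'
from h import *
im,d=vision.grab_frame("top"); W=cloud("top",d)
z=W[...,2]; 
print("noise z on bench", np.nanmedian(z[330:360,280:340]),np.nanstd(z[330:360,280:340]))
ys=[];xs=[]
for u in range(60,600,3):
    col=W[150:215,u]; k=(col[:,2]>36)&(col[:,2]<54)&(col[:,0]>600)
    if k.sum()>1: xs.append(np.nanmin(col[k,0])); ys.append(np.nanmedian(col[k,1]))
print("upstand front x = m*y+c", *fit(np.array(ys),np.array(xs)))
# sink edge: per row rightmost->left drop
ex=[];ey=[]
for v in range(290,372,2):
    row=W[v]; k=np.where((row[:,2]>-8)&(row[:,2]<8)&(np.arange(640)>220)&(np.arange(640)<330))[0]
    if len(k): ex.append(row[k[0],0]); ey.append(row[k[0],1])
print("sink edge y=m*x+c",*fit(np.array(ex),np.array(ey)))
m=line_pts(im,"top"); m[:, :315]=0; m[:,360:]=0; v,u=np.where(m); print(len(v),v.min(),v.max())
P=np.array([px2w("top",(a,b),8) for a,b in zip(u,v)]); p,n,e=fit(P[:,0],P[:,1]); print("line y=m x+c",p,n,e,"x range",P[:,0].min(),P[:,0].max(), P.mean(0))
q=(z>33)&(z<52); q[:, :360]=0;q[:,410:]=0;q[:215]=0;q[290:]=0
H=W[q]; print("handle",len(H),np.round(H.mean(0),1),(H.min(0)+H.max(0))/2,fit(H[:,0],H[:,1]))
b=vision.cut_out("top","board")
R=vision.cut_out("top","rack"); print([ (round(o["conf"],2)) for o in R])
# gray bar edge of board tail
g=im[...].astype(int); bl=(g.min(-1)>120)
for u in (345,360,420,435):
    c=np.where(bl[190:310,u])[0]+190; print(u,[np.round(px2w("top",(u,t),8)[:2],1).tolist() for t in (c.min(),c.max())])
E
```

```text
noise z on bench -1.1903360163119032 1.974651891095629
upstand front x = m*y+c [2.21952982e-02 6.76016697e+02] 167 0.2713487867906428
sink edge y=m*x+c [-2.32696146e-02  3.69658872e+01] 41 0.34169276615863
151 203 288
line y=m x+c [-9.17649936e-02 -1.05552281e+02] 151 0.5212818903060998 x range 456.24643508730446 631.1289643973212 [ 543.64050645 -155.43944869    8.        ]
handle 308 [ 533.  -254.9   46.7] [ 532.95853331 -254.81078715   42.51028904] (array([-9.01792800e-02, -2.05563768e+02]), np.int64(237), np.float64(1.1080773705485378))
[0.86]
345 [[629.1, -176.5], [454.4, -176.4]]
360 [[625.0, -207.4], [450.4, -206.9]]
420 [[615.0, -331.0], [440.9, -328.6]]
435 [[610.9, -361.8], [437.0, -358.9]]
```

Emit:
play_rows(
  steps=[
    {"delta_pos": [4.8,-2.3,0],"yaw": 0.06,"jaw": 100},
    {"delta_pos": [9.6,-4.6,0],"yaw": 0.12,"jaw": 100},
    {"delta_pos": [14.4,-6.9,0],"yaw": 0.18,"jaw": 100},
    {"delta_pos": [19.2,-9.2,0],"yaw": 0.24,"jaw": 80},
    {"delta_pos": [24,-11.5,0],"yaw": 0.3,"jaw": 70},
    {"delta_pos": [28.8,-13.8,0],"yaw": 0.36,"jaw": 60},
    {"delta_pos": [33.6,-16.1,2],"yaw": 0.42,"jaw": 60},
    {"delta_pos": [38,-18.3,5],"yaw": 0.457,"jaw": 60},
  ],
  grip_force=40,
)

```text
clock: 2.05
eef_pos: [495.8, -296.9, 197.0]
tcp_rot: [3.14, -0.004, -0.093]
contact_force: [-1.1, -0.7, 0.1]
opening: 0.597
grasp_force: 0.0
```

```bash
cat > go.py <<'E'
from h import *
import sys
def tool(dx,dy,yaw): # world shift -> tool cm
    c,s=np.cos(yaw),np.sin(yaw); return np.round([(dx*c+dy*s)/10,(dx*s-dy*c)/10],2)
def st():
    s=r.sense(); print(round(s["clock"],2),"pos",np.round(s["eef_pos"],1),"rot",np.round(s["tcp_rot"],3),"F",np.round(s["contact_force"],1),"M",np.round(s["wrist_torque"],2),"open",round(float(s["opening"]),3),"g",np.round(s["grasp_force"],1)); return s
E
python3 - <<'E'
from go import *
s=st(); print(tool(534-s["eef_pos"][0],-255-s["eef_pos"][1],s["tcp_rot"][2]))
E
```

```text
2.05 pos [ 495.8 -296.9  197. ] rot [ 3.14  -0.004 -0.093] F [-1.1 -0.7  0.1] M [-0.04 -0.02  0.02] open 0.597 g 0.0
[ 3.41 -4.52]
```

Emit:
play_rows(
  steps=[
    {"delta_pos": [1,-1.2,2],"yaw": 0,"jaw": 60},
    {"delta_pos": [1.9,-2.35,5],"yaw": 0,"jaw": 60},
    {"delta_pos": [1.9,-2.35,8],"yaw": 0,"jaw": 60},
    {"delta_pos": [1.9,-2.35,10],"yaw": 0,"jaw": 60},
    {"delta_pos": [1.9,-2.35,11],"yaw": 0,"jaw": 60},
    {"delta_pos": [1.9,-2.35,11],"yaw": 0,"jaw": 60},
    {"delta_pos": [1.9,-2.35,11],"yaw": 0,"jaw": 60},
    {"delta_pos": [1.9,-2.35,11],"yaw": 0,"jaw": 60},
  ],
)

```text
clock: 2.85
eef_pos: [515.2, -276.9, 87.0]
tcp_rot: [3.141, -0.002, -0.091]
contact_force: [-0.1, -1.1, 0.2]
opening: 0.605
grasp_force: 0.0
```

```bash
python3 - <<'E'
from go import *
s=st(); print(tool(534-s["eef_pos"][0],-255-s["eef_pos"][1],s["tcp_rot"][2]))
im,d=vision.grab_frame("side"); cv2.imwrite("pics/side1.png",im[120:320,230:500,::-1].repeat(2,0).repeat(2,1))
E
```

```text
2.85 pos [ 515.2 -276.9   87. ] rot [ 3.141e+00 -2.000e-03 -9.100e-02] F [-0.1 -1.1  0.2] M [-0.03 -0.04  0.03] open 0.605 g 0.0
[ 1.67 -2.35]
```

View pics/side1.png

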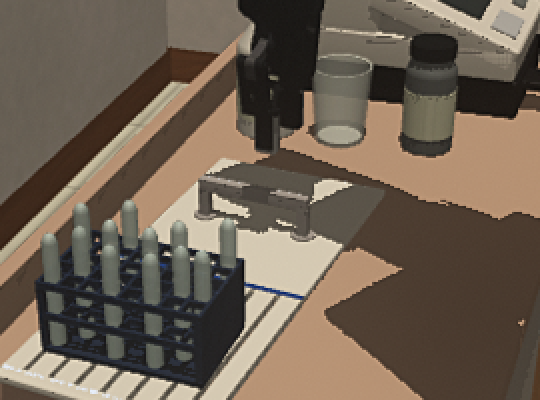

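The gripper is behind and above the handle. Next it shifts over the bar and goes down.

Emit:
play_rows(
  steps=[
    {"delta_pos": [0.9,-1.2,0],"yaw": 0,"jaw": 60},
    {"delta_pos": [1.75,-2.3,0],"yaw": 0,"jaw": 60},
    {"delta_pos": [1.75,-2.3,1.5],"yaw": 0,"jaw": 60},
    {"delta_pos": [1.75,-2.3,3],"yaw": 0,"jaw": 60},
    {"delta_pos": [1.75,-2.3,4.5],"yaw": 0,"jaw": 60},
    {"delta_pos": [1.75,-2.3,6],"yaw": 0,"jaw": 60},
    {"delta_pos": [1.75,-2.3,6.4],"yaw": 0,"jaw": 60},
    {"delta_pos": [1.75,-2.3,6.4],"yaw": 0,"jaw": 60},
  ],
)

```text
clock: 3.7
eef_pos: [533.1, -254.9, 20.3]
tcp_rot: [-3.141, 0.002, -0.092]
contact_force: [0.6, 0.8, -0.3]
opening: 0.602
grasp_force: 0.0
```

```bash
python3 - <<'E'
from go import *
s=st(); print(tool(534-s["eef_pos"][0],-255-s["eef_pos"][1],s["tcp_rot"][2]))
im,d=vision.grab_frame("side"); cv2.imwrite("pics/side2.png",im[120:320,230:500,::-1].repeat(2,0).repeat(2,1))
E
```

```text
3.7 pos [ 533.1 -254.9   20.3] rot [-3.141e+00  2.000e-03 -9.200e-02] F [ 0.6  0.8 -0.3] M [-0.03 -0.03 -0.01] open 0.602 g 0.0
[0.1 0. ]
```

View pics/side2.png

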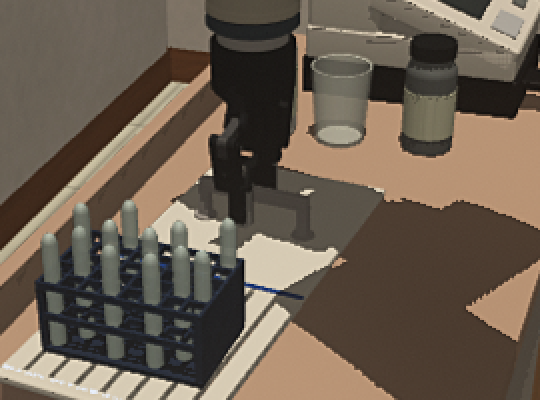

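The fingers straddle the bar, with the near finger in front of it. Closing.

Emit:
play_rows(
  steps=[
    {"delta_pos": [0,0,0],"yaw": 0,"jaw": 40},
    {"delta_pos": [0,0,0],"yaw": 0,"jaw": 25},
    {"delta_pos": [0,0,0],"yaw": 0,"jaw": 15},
    {"delta_pos": [0,0,0],"yaw": 0,"jaw": 8},
    {"delta_pos": [0,0,0],"yaw": 0,"jaw": 0},
    {"delta_pos": [0,0,0],"yaw": 0,"jaw": 0},
    {"delta_pos": [0,0,0],"yaw": 0,"jaw": 0},
    {"delta_pos": [0,0,0],"yaw": 0,"jaw": 0},
  ],
  grip_force=60,
)

```text
clock: 4.55
eef_pos: [534.4, -255.4, 22.4]
tcp_rot: [3.141, -0.001, -0.091]
contact_force: [-1.1, -1.6, 5.8]
opening: 0.108
grasp_force: 59.3
```

```bash
python3 - <<'E'
from go import *
st()
E
```

```text
4.55 pos [ 534.4 -255.4   22.4] rot [ 3.141e+00 -1.000e-03 -9.100e-02] F [-1.1 -1.6  5.8] M [-0.13  0.25  0.05] open 0.108 g 59.3
```

Emit:
play_rows(
  steps=[
    {"delta_pos": [0.4,-0.03,0],"yaw": -0.007,"jaw": 0},
    {"delta_pos": [0.9,-0.05,0],"yaw": -0.017,"jaw": 0},
    {"delta_pos": [1.5,-0.08,0],"yaw": -0.027,"jaw": 0},
    {"delta_pos": [2.1,-0.1,0],"yaw": -0.037,"jaw": 0},
    {"delta_pos": [2.7,-0.13,0],"yaw": -0.047,"jaw": 0},
    {"delta_pos": [3.3,-0.16,0],"yaw": -0.057,"jaw": 0},
    {"delta_pos": [3.7,-0.18,0],"yaw": -0.066,"jaw": 0},
    {"delta_pos": [3.9,-0.2,0],"yaw": -0.07,"jaw": 0},
  ],
)

```text
clock: 5.35
eef_pos: [571.9, -256.5, 22.4]
tcp_rot: [-3.141, 0.002, -0.02]
contact_force: [-9.0, -0.6, 13.5]
opening: 0.107
grasp_force: 60.4
```

```bash
cat >> go.py <<'E'
import cv2
O=np.array([676.5,21.3]);a=-0.0225
def meas():
    im,d=vision.grab_frame("top"); W=cloud("top",d)
    m=line_pts(im,"top"); m[:195]=0; m[300:]=0; m[:,:240]=0; m[:,360:]=0
    n,l,stt,c=cv2.connectedComponentsWithStats(m.astype(np.uint8))
    # line pixels: bright blue, right of the rack
    i=1+np.argmax(stt[1:,3]) ; v,u=np.where(l==i)
    P=np.array([px2w("top",(x,y),8) for x,y in zip(u,v)]); p,k,e=fit(P[:,0],P[:,1],1.5)
    C=np.array([[np.cos(a),-np.sin(a)],[np.sin(a),np.cos(a)]])
    mid=np.array([(P[:,0].min()+P[:,0].max())/2,0]); mid[1]=np.polyval(p,mid[0]); b=(mid-O)@C
    print("line comp",stt[i],"yaw",round(np.arctan(p[0]),4),"rel bench",round(np.arctan(p[0])-a,4),"mid",np.round(mid,1),"bench",np.round(b,1),"len",np.ptp(P[:,0]).round(1))
    for n,z in(("board_line",8),("board_back_lead",4),("board_back_tail",4)):
        for q in vision.landmark_of("top",n)[:1]: print(n,round(q["conf"],2),np.round((px2w("top",q["uv"],z)[:2]-O)@C,1))
    return im
E
python3 - <<'E'
from go import *
st(); meas()
E
```

```text
5.35 pos [ 571.9 -256.5   22.4] rot [-3.141e+00  2.000e-03 -2.000e-02] F [-9.  -0.6 13.5] M [-0.07  1.3   0.38] open 0.107 g 60.4
line comp [334 195   3  80 141] yaw -0.0036 rel bench 0.0189 mid [ 566.3 -155.1] bench [-106.2 -178.8] len 163.1
board_line 0.87 [-105.1 -180.2]
board_back_lead 0.85 [-10.9  11.3]
```

Emit:
play_rows(
  steps=[
    {"delta_pos": [0.2,0,0],"yaw": 0,"jaw": 0},
    {"delta_pos": [0.4,0,0],"yaw": 0,"jaw": 0},
    {"delta_pos": [0.55,0,0],"yaw": 0,"jaw": 0},
    {"delta_pos": [0.65,0,0],"yaw": 0,"jaw": 0},
    {"delta_pos": [0.7,0,0],"yaw": 0,"jaw": 0},
    {"delta_pos": [0.75,0,0],"yaw": 0,"jaw": 0},
    {"delta_pos": [0.8,0,0],"yaw": 0,"jaw": 0},
    {"delta_pos": [0.8,0,0],"yaw": 0,"jaw": 0},
  ],
)

```text
clock: 6.35
eef_pos: [579.1, -256.6, 22.4]
tcp_rot: [-3.141, 0.004, -0.02]
contact_force: [-10.7, -0.8, 14.4]
opening: 0.105
grasp_force: 60.8
```

```bash
sed -i 's/m\[:195\]=0/m[:175]=0/' go.py; python3 - <<'E'
from go import *
st(); im=meas(); cv2.imwrite("pics/top1.png",im[160:310,220:480,::-1].repeat(3,0).repeat(3,1))
E
```

```text
6.35 pos [ 579.1 -256.6   22.4] rot [-3.141  0.004 -0.02 ] F [-10.7  -0.8  14.4] M [0.03 1.49 0.55] open 0.105 g 60.8
line comp [334 186   2  85 163] yaw -0.0003 rel bench 0.0222 mid [ 579.8 -154.9] bench [ -92.7 -178.3] len 173.8
board_line 0.75 [ -97.4 -174.3]
board_back_lead 0.81 [ 2.3 16.4]
board_back_tail 0.5 [ -69.3 -504.2]
```

View pics/top1.png

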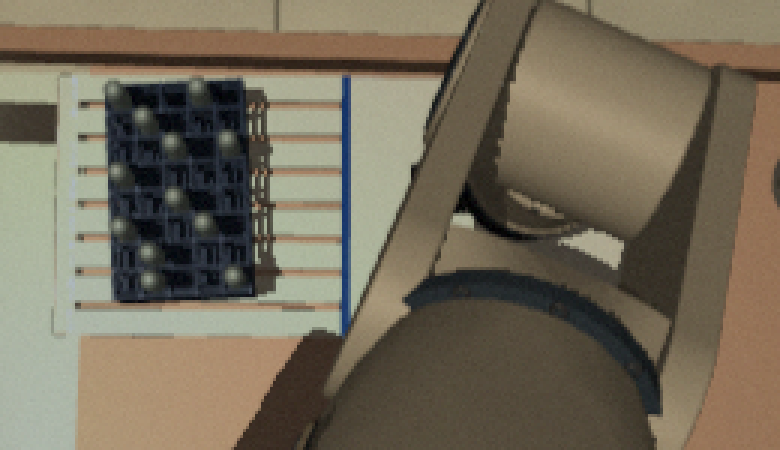

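The rack stands untouched on the slats. The back edge (crop row ~75) looks a few mm off the dark upstand face, so I'll measure the gap along the edge numerically.

```bash
cat >> go.py <<'E'
def gap(im,cols):
    g=im.astype(int); 
    for u in cols: print(u,[tuple(x) for x in g[178:192,u]])
E
python3 - <<'E'
from go import *
im=cv2.imread("pics/top1.png")[::3,::3,::-1].astype(int)
for u in (26,32,38,100,106,112): # cols of crop, +220
    print(u+220,[ (160+v,)+tuple(im[v,u].tolist()) for v in range(17,29)])
for v in (30,45,60,75,90,105): print("row",v+160,[tuple(x) for x in im[v,112:119].tolist()])
for z in (0,8): print([px2w("top",(u,185),z)[0].round(1) for u in (245,335)])
E
```

```text
246 [(177, 102, 74, 55), (178, 45, 32, 26), (179, 47, 35, 23), (180, 49, 36, 26), (181, 95, 86, 67), (182, 143, 133, 108), (183, 159, 148, 119), (184, 168, 163, 137), (185, 171, 176, 150), (186, 173, 178, 154), (187, 171, 177, 150), (188, 174, 180, 154)]
252 [(177, 100, 74, 55), (178, 47, 33, 26), (179, 50, 37, 30), (180, 45, 34, 23), (181, 100, 78, 60), (182, 148, 118, 89), (183, 166, 133, 103), (184, 166, 140, 114), (185, 169, 168, 141), (186, 174, 178, 151), (187, 171, 177, 153), (188, 175, 179, 153)]
258 [(177, 105, 81, 59), (178, 52, 38, 29), (179, 46, 35, 26), (180, 46, 33, 25), (181, 79, 57, 44), (182, 140, 111, 84), (183, 164, 130, 101), (184, 167, 142, 116), (185, 171, 164, 143), (186, 138, 144, 122), (187, 94, 97, 85), (188, 108, 113, 101)]
320 [(177, 140, 107, 82), (178, 131, 97, 71), (179, 95, 69, 53), (180, 46, 32, 25), (181, 50, 39, 29), (182, 50, 35, 26), (183, 117, 92, 70), (184, 164, 133, 103), (185, 167, 155, 127), (186, 174, 172, 150), (187, 175, 179, 151), (188, 174, 174, 150)]
326 [(177, 141, 106, 82), (178, 137, 103, 76), (179, 101, 76, 54), (180, 45, 36, 27), (
[... 520 characters left out ...]
(173, 171, 146)]
row 205 [(137, 116, 94), (110, 102, 92), (18, 52, 104), (23, 55, 105), (62, 79, 113), (171, 172, 147), (171, 174, 151)]
row 220 [(173, 176, 153), (163, 167, 148), (26, 54, 108), (26, 56, 109), (62, 80, 113), (175, 177, 152), (176, 178, 153)]
row 235 [(175, 180, 157), (164, 170, 151), (24, 56, 110), (27, 56, 108), (62, 81, 113), (170, 177, 151), (173, 178, 153)]
row 250 [(154, 127, 102), (120, 110, 101), (29, 59, 110), (28, 59, 110), (83, 106, 125), (172, 178, 155), (177, 184, 158)]
row 265 [(167, 179, 155), (128, 145, 144), (28, 60, 113), (35, 64, 114), (69, 95, 122), (118, 117, 102), (72, 63, 49)]
[np.float64(669.8), np.float64(670.3)]
[np.float64(668.3), np.float64(668.8)]
```

The board has turned about 0.022 in the grip, so the lead end lags. I'll grip harder, turn it back and push on.

Emit:
play_rows(
  steps=[
    {"delta_pos": [0,0,0],"yaw": 0,"jaw": 0},
    {"delta_pos": [0,0,0],"yaw": 0,"jaw": 0},
    {"delta_pos": [0.03,0,0],"yaw": 0.005,"jaw": 0},
    {"delta_pos": [0.06,0,0],"yaw": 0.01,"jaw": 0},
    {"delta_pos": [0.1,0,0],"yaw": 0.015,"jaw": 0},
    {"delta_pos": [0.15,0,0],"yaw": 0.02,"jaw": 0},
    {"delta_pos": [0.2,0,0],"yaw": 0.025,"jaw": 0},
    {"delta_pos": [0.2,0,0],"yaw": 0.025,"jaw": 0},
  ],
  grip_force=110,
)

```text
clock: 7.35
eef_pos: [581.3, -256.5, 22.5]
tcp_rot: [-3.141, 0.003, -0.045]
contact_force: [-9.3, 1.4, 15.0]
opening: 0.088
grasp_force: 108.3
```

```bash
cat >> go.py <<'E'
def edges(im,cols):
    # per column: row of the upstand's dark foot end, and row of pink->white edge (B/R ratio), subpixel
    g=im.astype(float); o=[]
    for u in cols:
        c=g[170:200,u-1:u+2].mean(1); R=c[:,0]; q=c[:,1]/np.maximum(R,1)
        k=8+np.argmin(R[8:15]);
        while R[k]<75:k+=1
        f=170+k-1+(75-R[k-1])/(R[k]-R[k-1])
        j=k+1
        while j<28 and q[j]<0.9:j+=1
        e=170+j-1+(0.9-q[j-1])/(q[j]-q[j-1]); o.append((u,round(f,2),round(e,2)))
    print("edges",o)
E
python3 - <<'E'
from go import *
st(); im=meas(); edges(im,(253,262,300,320,328))
E
```

```text
7.35 pos [ 581.3 -256.5   22.5] rot [-3.141e+00  3.000e-03 -4.500e-02] F [-9.3  1.4 15. ] M [0.15 1.38 0.72] open 0.088 g 108.3
line comp [333 184   4  86 146] yaw -0.0237 rel bench -0.0012 mid [ 582.9 -155.1] bench [ -89.6 -178.4] len 176.0
board_line 0.49 [ 2.6 -2.5]
board_back_lead 0.88 [ 1.4 17. ]
edges [(253, np.float64(180.33), np.float64(172.87)), (262, np.float64(180.47), np.float64(177.89)), (300, np.float64(181.43), np.float64(180.25)), (320, np.float64(181.77), np.float64(182.06)), (328, np.float64(182.13), np.float64(180.7))]
```

Square now. Next I press until contact is felt.

Emit:
play_rows(
  steps=[
    {"delta_pos": [0.05,0,0],"yaw": 0,"jaw": 0},
    {"delta_pos": [0.1,0,0],"yaw": 0,"jaw": 0},
    {"delta_pos": [0.15,0,0],"yaw": 0,"jaw": 0},
    {"delta_pos": [0.2,0,0],"yaw": 0,"jaw": 0},
    {"delta_pos": [0.25,0,0],"yaw": 0,"jaw": 0},
    {"delta_pos": [0.3,0,0],"yaw": 0,"jaw": 0},
    {"delta_pos": [0.3,0,0],"yaw": 0,"jaw": 0},
    {"delta_pos": [0.3,0,0],"yaw": 0,"jaw": 0},
  ],
)

```text
clock: 8.35
eef_pos: [581.3, -256.4, 22.5]
tcp_rot: [-3.14, 0.009, -0.044]
contact_force: [-21.6, 1.0, 24.3]
opening: 0.099
grasp_force: 109.8
```

```bash
python3 - <<'E'
from go import *
st(); im=meas()
E
```

```text
8.35 pos [ 581.3 -256.4   22.5] rot [-3.14   0.009 -0.044] F [-21.6   1.   24.3] M [0.05 3.04 0.72] open 0.099 g 109.8
line comp [333 184   4  86 144] yaw -0.0249 rel bench -0.0024 mid [ 582.9 -154.9] bench [ -89.6 -178.3] len 176.0
board_line 0.79 [ -93.5 -182.4]
board_back_lead 0.97 [-0.4 16. ]
board_back_tail 0.61 [-83.8 -74.5]
```

Firm contact: commanded 3 mm further with no motion, force up 12 N, still square. Now I slide along the upstand (bench y = tool (-0.0215, -1)), easing the press slightly.

Emit:
play_rows(
  steps=[
    {"delta_pos": [-0.05,-0.2,-0.05],"yaw": 0,"jaw": 0},
    {"delta_pos": [-0.08,-0.7,-0.1],"yaw": 0,"jaw": 0},
    {"delta_pos": [-0.1,-1.4,-0.1],"yaw": 0,"jaw": 0},
    {"delta_pos": [-0.11,-2.1,-0.1],"yaw": 0,"jaw": 0},
    {"delta_pos": [-0.13,-2.8,-0.1],"yaw": 0,"jaw": 0},
    {"delta_pos": [-0.14,-3.5,-0.1],"yaw": 0,"jaw": 0},
    {"delta_pos": [-0.15,-4,-0.1],"yaw": 0,"jaw": 0},
    {"delta_pos": [-0.16,-4.3,-0.1],"yaw": 0,"jaw": 0},
  ],
)

```text
clock: 9.35
eef_pos: [582.3, -215.3, 22.6]
tcp_rot: [3.14, 0.007, -0.043]
contact_force: [-17.2, -14.2, 10.9]
opening: 0.098
grasp_force: 108.7
```

```bash
python3 - <<'E'
from go import *
st(); im=meas()
E
```

```text
9.35 pos [ 582.3 -215.3   22.6] rot [ 3.14   0.007 -0.043] F [-17.2 -14.2  10.9] M [-2.02  2.39  0.64] open 0.098 g 108.7
line comp [314 183   3  58 103] yaw -0.0249 rel bench -0.0024 mid [ 613.6 -114.8] bench [ -59.9 -137.5] len 118.7
board_line 0.65 [ -91.7 -132.6]
board_back_lead 0.64 [ 3.1 52.3]
board_back_tail 0.7 [-3.8 -0.6]
```

Emit:
play_rows(
  steps=[
    {"delta_pos": [-0.01,-0.5,0],"yaw": 0,"jaw": 0},
    {"delta_pos": [-0.02,-1.3,0],"yaw": 0,"jaw": 0},
    {"delta_pos": [-0.05,-2.3,0],"yaw": 0,"jaw": 0},
    {"delta_pos": [-0.07,-3.3,0],"yaw": 0,"jaw": 0},
    {"delta_pos": [-0.09,-4.3,0],"yaw": 0,"jaw": 0},
    {"delta_pos": [-0.11,-5.3,0],"yaw": 0,"jaw": 0},
    {"delta_pos": [-0.13,-6,0],"yaw": 0,"jaw": 0},
    {"delta_pos": [-0.14,-6.4,0],"yaw": 0,"jaw": 0},
  ],
)

```text
clock: 10.35
eef_pos: [583.7, -151.1, 22.5]
tcp_rot: [3.139, 0.008, -0.043]
contact_force: [-16.3, -13.9, 13.3]
opening: 0.093
grasp_force: 109.0
```

```bash
python3 - <<'E'
from go import *
st(); im=meas(); cv2.imwrite("pics/top2.png",im[160:310,180:440,::-1].repeat(3,0).repeat(3,1))
E
```

```text
10.35 pos [ 583.7 -151.1   22.5] rot [ 3.139  0.008 -0.043] F [-16.3 -13.9  13.3] M [-2.12  2.3   0.75] open 0.093 g 109.0
line comp [285 182   2   7   9] yaw 0.0099 rel bench 0.0324 mid [668.5 -52.1] bench [ -6.3 -73.5] len 12.6
board_line 0.71 [-90.9 -75. ]
board_back_lead 0.89 [  2.8 123. ]
board_back_tail 0.55 [   1.  -289.9]
```

View pics/top2.png

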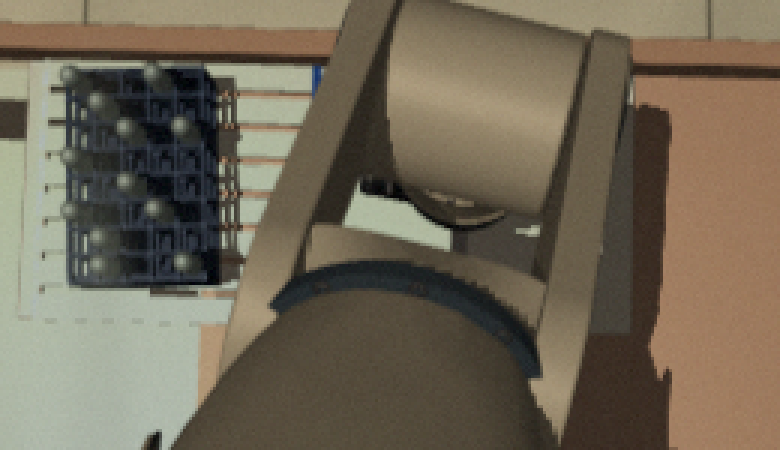

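Emit:
play_rows(
  steps=[
    {"delta_pos": [-0.01,-0.5,0],"yaw": 0,"jaw": 0},
    {"delta_pos": [-0.02,-1.3,0.02],"yaw": 0,"jaw": 0},
    {"delta_pos": [-0.05,-2.3,0.04],"yaw": 0,"jaw": 0},
    {"delta_pos": [-0.07,-3.3,0.05],"yaw": 0,"jaw": 0},
    {"delta_pos": [-0.09,-4.3,0.05],"yaw": 0,"jaw": 0},
    {"delta_pos": [-0.11,-5.3,0.05],"yaw": 0,"jaw": 0},
    {"delta_pos": [-0.13,-6,0.05],"yaw": 0,"jaw": 0},
    {"delta_pos": [-0.14,-6.4,0.05],"yaw": 0,"jaw": 0},
  ],
)

```text
clock: 11.35
eef_pos: [585.1, -87.8, 22.5]
tcp_rot: [3.138, 0.008, -0.043]
contact_force: [-18.2, -17.7, 18.8]
opening: 0.092
grasp_force: 110.0
```

```bash
cat >> go.py <<'E'
def side(name):
    im,d=vision.grab_frame("side")
    C=np.array([[np.cos(a),-np.sin(a)],[np.sin(a),np.cos(a)]])
    for n,z in(("board_line",8),("board_back_lead",4),("board_back_tail",4),("bench",0)):
        for q in vision.landmark_of("side",n)[:2]: print("side",n,round(q["conf"],2),np.round(q["uv"],1),np.round((px2w("side",q["uv"],z)[:2]-O)@C,1))
    m=line_pts(im,"side"); n,l,t,c=cv2.connectedComponentsWithStats(m.astype(np.uint8))
    for i in range(1,n):
        if t[i,4]>12:
            v,u=np.where(l==i); P=np.array([(px2w("side",(x,y),8)[:2]-O)@C for x,y in zip(u,v)]); print(t[i],np.round(P.mean(0),1),np.round(P.min(0),1),np.round(P.max(0),1))
    cv2.imwrite(name,im[200:440,150:410,::-1].repeat(3,1).repeat(2,0) if 0 else cv2.resize(im[210:400,170:420,::-1],None,fx=3,fy=3,interpolation=0)); return im
E
python3 - <<'E'
from go import *
s=st(); print("handle y bench+100:",(s["eef_pos"][0]-O[0])*.0225+s["eef_pos"][1]-O[1]+100)
side("pics/side3.png")
im,d=vision.grab_frame("top")
C=np.array([[np.cos(a),-np.sin(a)],[np.sin(a),np.cos(a)]])
for n,z in(("board_line",8),("board_back_lead",4)):
    for q in vision.landmark_of("top",n)[:1]: print(n,round(q["conf"],2),np.round((px2w("top",q["uv"],z)[:2]-O)@C,1))
E
```

```text
11.35 pos [585.1 -87.8  22.5] rot [ 3.138  0.008 -0.043] F [-18.2 -17.7  18.8] M [-2.62  2.55  0.64] open 0.092 g 110.0
handle y bench+100: -11.128414068933111
side board_line 0.94 [269.3 309. ] [-92.6  -3.2]
side board_line 0.44 [147.4 376.4] [ -7.6 190.5]
side board_back_lead 0.85 [144.6 373.9] [  2.4 184.3]
side board_back_tail 0.94 [277.4 231.7] [   8.6 -235.7]
[357 113  14   4  48] [  78.6 -930.8] [  59.6 -948.4] [  97.9 -914.3]
[288 310  35   9  55] [-150.1  -10.5] [-178.2  -12.2] [-121.    -8.3]
board_line 0.69 [-91.5  -9.5]
board_back_lead 0.87 [  3.5 188. ]
```

View pics/side3.png

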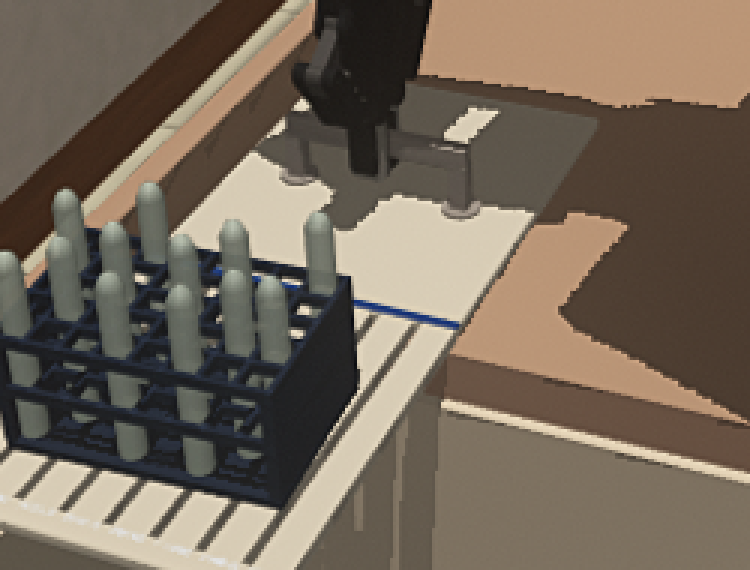

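Line end at crop (458,325), worktop edge running from (447,353) to (745,422), rack standing. I check the edge with the same camera.

```bash
python3 - <<'E'
from go import *
C=np.array([[np.cos(a),-np.sin(a)],[np.sin(a),np.cos(a)]])
for p in ((452,354),(550,377),(640,398),(735,420)):
    print(np.round((px2w("side",(170+p[0]/3-.33,210+p[1]/3-.33),0)[:2]-O)@C,1))
E
```

```text
[-180.8    2.6]
[-233.     2.5]
[-279.2    2.3]
[-326.3    1.9]
```

Emit:
play_rows(
  steps=[
    {"delta_pos": [0,-0.1,0],"yaw": 0,"jaw": 0},
    {"delta_pos": [-0.01,-0.3,0],"yaw": 0,"jaw": 0},
    {"delta_pos": [-0.01,-0.5,0],"yaw": 0,"jaw": 0},
    {"delta_pos": [-0.02,-0.7,0],"yaw": 0,"jaw": 0},
    {"delta_pos": [-0.02,-0.8,0],"yaw": 0,"jaw": 0},
    {"delta_pos": [-0.02,-0.9,0],"yaw": 0,"jaw": 0},
    {"delta_pos": [-0.02,-0.95,0],"yaw": 0,"jaw": 0},
    {"delta_pos": [-0.02,-0.95,0],"yaw": 0,"jaw": 0},
  ],
)

```text
clock: 12.55
eef_pos: [585.2, -78.7, 22.5]
tcp_rot: [3.138, 0.008, -0.043]
contact_force: [-17.6, -17.2, 19.4]
opening: 0.094
grasp_force: 110.1
```

```bash
python3 - <<'E'
from go import *
s=st(); print("handle y bench+100:",(s["eef_pos"][0]-O[0])*.0225+s["eef_pos"][1]-O[1]+100)
side("pics/side4.png"); meas()
E
```

```text
12.55 pos [585.2 -78.7  22.5] rot [ 3.138  0.008 -0.043] F [-17.6 -17.2  19.4] M [-2.52  2.58  0.76] open 0.094 g 110.1
handle y bench+100: -2.097779842363991
side board_line 0.76 [268.  313.4] [-95.9   7.6]
side board_back_lead 0.93 [144.4 376.3] [ -0.3 188.3]
side bench 0.84 [220.3 301.2] [-3.4 -4.1]
[357 113  14   4  48] [  78.6 -930.8] [  59.6 -948.4] [  97.9 -914.3]
[285 313  36  10  63] [-149.5   -1.3] [-178.2   -3.2] [-120.     0.7]
line comp [248 228   2   9  11] yaw -0.1214 rel bench -0.0989 mid [570.3  22.5] bench [-106.2   -1.2] len 16.6
board_line 0.83 [-94.7  -6.3]
board_back_lead 0.67 [  7.4 193.5]
board_back_tail 0.95 [   0.6 -215.9]
```

View pics/side4.png

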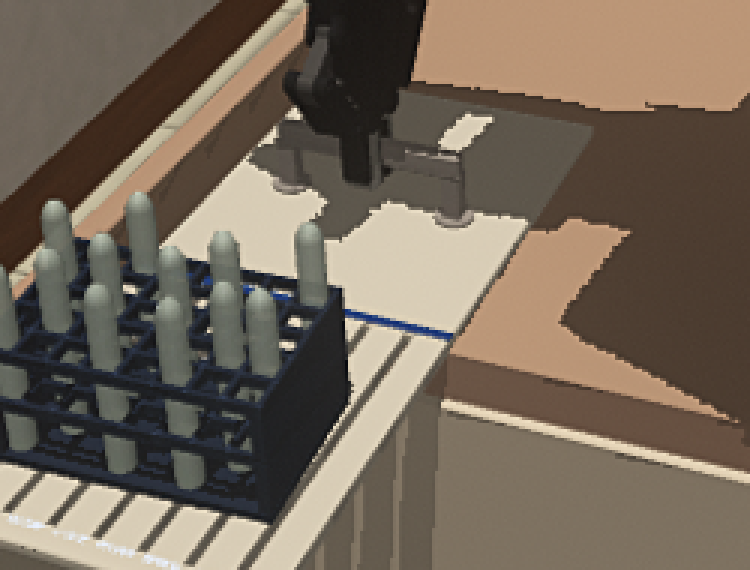

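The estimates put the line 1–4 mm short. One last nudge of 2 mm, then dwell.

Emit:
play_rows(
  steps=[
    {"delta_pos": [0,-0.05,0],"yaw": 0,"jaw": 0},
    {"delta_pos": [0,-0.1,0],"yaw": 0,"jaw": 0},
    {"delta_pos": [0,-0.15,0],"yaw": 0,"jaw": 0},
    {"delta_pos": [0,-0.2,0],"yaw": 0,"jaw": 0},
    {"delta_pos": [0,-0.23,0],"yaw": 0,"jaw": 0},
    {"delta_pos": [0,-0.23,0],"yaw": 0,"jaw": 0},
    {"delta_pos": [0,-0.23,0],"yaw": 0,"jaw": 0},
    {"delta_pos": [0,-0.23,0],"yaw": 0,"jaw": 0},
  ],
)

```text
clock: 13.8
eef_pos: [585.4, -76.5, 22.5]
tcp_rot: [3.138, 0.008, -0.043]
contact_force: [-19.5, -16.4, 19.1]
opening: 0.096
grasp_force: 110.1
```

```bash
python3 - <<'E'
from go import *
s=st(); print("handle y bench+100:",(s["eef_pos"][0]-O[0])*.0225+s["eef_pos"][1]-O[1]+100)
side("pics/side5.png"); meas(); st()
E
```

```text
13.8 pos [585.4 -76.5  22.5] rot [ 3.138  0.008 -0.043] F [-19.5 -16.4  19.1] M [-2.62  2.62  0.8 ] open 0.096 g 110.1
handle y bench+100: 0.14145699045974425
side board_line 0.98 [267.2 310. ] [-90.8   0.2]
side board_back_lead 0.74 [140.3 378.8] [  1.9 194.4]
side board_back_tail 0.71 [278.5 236.1] [  -1. -221.]
side bench 0.75 [217.5 302.1] [-0.5 -0.4]
[357 113  14   4  48] [  78.6 -930.8] [  59.6 -948.4] [  97.9 -914.3]
[284 314  36  10  64] [-148.4    1. ] [-177.8   -1. ] [-119.7    3. ]
line comp [247 226   2  11  13] yaw -0.1038 rel bench -0.0813 mid [572.3  24.5] bench [-104.2    0.9] len 20.7
board_line 0.97 [-95.6  -4.2]
board_back_lead 0.67 [  1.9 193.2]
board_back_tail 0.62 [-1.000e-01 -2.128e+02]
14.25 pos [585.3 -76.5  22.5] rot [ 3.138  0.008 -0.044] F [-17.7 -16.9  20.2] M [-2.56  2.66  0.71] open 0.091 g 110.1
```

All the checks agree: the line is within about 2 mm of the edge, both back points are at the upstand, and the pose is still.

```bash
python3 -c "
from rig import r
print(r.sign_off())"
```

```text
the job is handed in; nothing more can be done
None
```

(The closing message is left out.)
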